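Stow the tin in a pantry box with a lid stay

TASK

Put the food tin away in the wooden pantry box: raise the lid, pull the knee of its folding stay through straight until it locks at its stop and holds the lid up by itself, then stand the tin upright on the floor of the box beside the cup, with the lid still held by the locked stay. Then break the stay's knee and lower the lid by hand until it is fully shut, never letting it drop, and let go. Leave the cup in the box and the jars on the worktop where they stand.

Things in the scene. Friction and masses are not known exactly. Their poses are not given: they have to be found in the camera images.
- pantry_box: Light wooden box fixed on the worktop, outside 215 (own x) x 280 (own y) x 90 mm high without its lid; walls and floor 10 mm, so inside 195 x 260 mm, 80 mm deep under the lid. Origin at the centre of its underside; x points to the hinge side (away from the robot), y along the hinge, z up. A folding stay hangs outside its +y side; nothing reaches further than own y = 217 mm.
- lid_hinge (a point): Middle of the lid's hinge line on the rear top rim, at the box's own (107.5, 0, 90) mm; the line runs along the box's y. Axes as the box's.
- lid (a joint): Lid angle, rad: 0 shut, grows as the front edge rises. Wooden board 215 x 280 x 12 mm, 0.45 kg, on the rim. It stands at 1.40 with the stay dead straight (its limit), about 1.39 with it locked. Hinge friction (0.28 N m) holds it where it is left above about 1.1; lower down it falls shut if let go.
- lid_bar (a point): Middle of the round pull bar before the lid's front edge: dark steel rod 10 mm thick along the box's y, 100 mm clear between its end arms, 35 mm off the lid's edge. It is 250 mm from the hinge line and 6 mm above the lid's underside plane, which holds the hinge line; 96 mm above the worktop when shut. Axes turn with the lid.
- stay_pivot (a point): Fixed pivot of the stay's lower link on the box's +y side, at the box's own (-22.5, 145, 30) mm. The steel stay has two links, each 108.4 mm between pivots; the upper link ends on the lid's +y edge, in the plane of its underside, 130 mm from the hinge line. Axes as the box's.
- knee (a joint): Straightening of the stay's knee, rad: 0 with the lid shut (stay folded, knee towards the hinge side), 2.58 dead straight, 2.78 at the stop just past straight, where the lid's weight keeps it locked. Counts as locked above 2.62 with the lid above 1.33, as broken below 2.3. It changes fast for small lid motion near straight.
- knee_knob (a point): Gripping point of the black round knob at the knee, 14 mm thick, along the box's y from own y = 155 to 217 mm; this point is at y = 199. It circles about stay_pivot at 108.4 mm in the box's x-z plane. With the lid up, the knee bends to the hinge side and down; drawn towards the robot and up it locks, at own x = 21, z = 129 mm; pushed back it breaks. A few newtons move it; the lid follows.
- tin_centre (a point): Centre (36 mm above its base) of the food tin: upright, 57 mm across, 72 mm high, straight-sided, green paper label, yellowish metal ends, 0.12 to 0.26 kg. It stands at one of three places on the worktop.
- cup_centre (a point): Centre (27 mm above its base) of the white espresso cup standing in the box: bowl 62 mm across with its middle 14 mm along own +y, 90 mm over all along own y (handle at -y), 55 mm high. It stands left, right or near the middle of the box, so the free room changes.
- honey_centre (a point): Centre of a glass jar with a pale lid on the worktop, 64 mm across, 96 mm high. To be left alone.
- spice_centre (a point): Centre of a slim glass spice jar with a red cap on the worktop, 45 mm across, 106 mm high. To be left alone.
Mind the look-alikes: they are no part of the job. Leave any orange look-alike of the part that bears tin_centre alone.

How it is judged:
By the outcome, as a careful person would: the job done as asked, in the order asked, and still so for the second after the job is handed in, with the robot touching nothing.
It also fails if it takes over 72 s, if anything falls off the work surface, if the arm or the gripper's body presses on something with over 40 N, if the wrist force passes 120 N, or if a joint passes its speed limit or range.

ROBOT

A 6-joint arm with a two-finger parallel gripper is mounted at the origin on a cart in front of the work surface, level with it; the furniture and walls round the work are solid. World frame = base frame: x ahead of the robot, y to its left, z up, the work surface at z = 0. Lengths are in m, angles in rad, forces in N, time in s.
With the tool pointing down it reaches from about 0.425 to 0.95 m from the base axis. Payload 3.5 kg.
Tool frame: the origin (TCP) lies at the very end of the fingers, on their centre line; the grasp point (between the pads) lies 19 mm behind it; z points along the fingers, y is the line along which they close (so a half turn about z gives the same grasp; the last joint's range is limited). The gripper opens to 85 mm and grips with 20 to 120 N. Pads are 22 mm wide; open, the fingers measure 114 mm over their backs; the gripper's body (76 mm by 85 mm) begins 54 mm behind the grasp point. The pads swing forward as they close: fully open they stand 13 mm farther back than shut.
Start: joints at [0.965, 0.286, 1.577, -0, 1.279, -0.15], TCP at [0.297, 0.606, 0.231] pointing down, gripper open.
Joint ranges: [-2.77, 2.77], [-0.9, 2.22], [0.21, 2.48], [-1.53, 4.67], [0.24, 2.81], [-2.84, 2.84]. Speed limits (rad/s): [2.79, 2.79, 3.14, 3.14, 3.14, 3.14].

INTERFACE

Orientations are given as a unit quaternion [x, y, z, w].
In Python, from plant import ctrl gives the robot as it stands.
- The arm moves only by the tool carry_out, never from a script. Its argument "deltas" is one flat list of numbers, 6 for each row, row after row: the shift along the tool's x, y, z in m, then the turn, a rotation vector about the tool's x, y, z in rad. A call has 1 to 5 rows; each row is the pose to reach, as a shift and turn from the pose commanded when the call began, along the tool's axes at that moment; what a row does not reach only later rows make up. A row lasts 1/8 s, in which the tool goes at most 62.5 mm and 10.7 degrees, less where a joint would pass 70% of its speed; a pose out of reach is approached as far as the arm can. A call with a gripper value outside its range is refused whole. "grip" is the opening in per cent of the stroke, from 0 (shut) to 100 (fully open), set as the call begins (left out, the last holds). The fingers move at their own pace and stop on an object; "grip_force" is the grip in N (left out, the last holds). Time passes only in rows, so rows that repeat a pose let the fingers close. It gives the time, the measured TCP pose, the force, the opening and the grip force at its end, in the units of the state.
- ctrl.get_state(): the state, without advancing time (a new reading comes with each control period).
- ctrl.read_camera(name): name is "scene" or "top" or "wrist"; returns (picture, depth): 420x560x3 uint8, red, green, blue; 420x560 float32, m along the optical axis (not along the pixel's ray), 0 where there is no reading.
- ctrl.camera_model(name): a dict with "intrinsics" (3x3 intrinsics, pixels), "extrinsics" (4x4, takes a point from world to camera coordinates); the wrist camera has in their place "hand_eye" (4x4, takes a point from camera to tool coordinates, whose origin is the TCP and whose axes are the flange's). Camera axes: x right, y down, z forward; pixel columns grow to the right and rows downward; lengths in m; the calibration is good to about 2 mm. The wrist camera is an equidistant fisheye: a pixel r from the principal point sees the ray r / f radians off the axis. A picture is of the moment at which its call begins: read the wrist's pose just before it. camera_model takes no time and is no camera call.
- ctrl.sign_off(): hands the job in; it is judged then, once.
Trained networks look in the newest picture that a camera, given by its name, has taken for a name from the list of things; names that differ only in an ending like _2 or _b are one class to them, and where a whole thing is asked for, a point or a joint stands for the part that bears it (a point fixed in the world has none). Each returns a list of dicts, best first, with "score" (0 to 1); they miss things now and then, are a little off and sometimes report something else, mostly with a low value. They report only what shows in the picture. A call takes as long as a camera call. They do not tell look-alikes from the thing itself.
- ctrl.find_in(camera, query): "uv" ([column, row] in pixels, amid what is visible of it).
The state is a dict: "time": time; "qpos": joint angles; "dq": joint speeds; "joint_efforts": joint torques, N m; "eef_pos": TCP position; "tcp_rot": TCP orientation; "contact_force": force on the tool from outside, world axes, zero at the start; "wrist_torque": the same for the moment, N m; "opening": opening from 0.0 (shut) to 1.0 (fully open); "finger_force": force on a finger pad.
Only numpy, scipy, OpenCV 4.12 (cv2) and the standard library are available. Lean on these libraries where they do the work, as an engineer would, in place of code of your own. Each camera call takes 0.05 s, during which the arm holds its last target. There are 200 camera calls.

## Working session

There is one attempt and no reset: what is moved stays moved. The work goes in short steps, Python scripts to look and compute and a tool call to move; the robot and the scene stay as the last step left them, time stands still between calls to the robot, and variables do not carry over. Pictures are saved under pics/ and viewed, at most 10 in all, crops included, and the job is handed in when it is done.

Besides the shell and the picture viewer there is one more tool, called after ">>>" as name(argument=value, ...) on one line, values as JSON. carry_out: Moves the arm, as the interface text tells. Its arguments: {"type":"object","properties":{"deltas":{"type":"array"},"grip":{"type":"number"},"grip_force":{"type":"number"}},"required":["deltas"]}

```bash
mkdir -p pics; ls
cat > h.py <<'E'
import numpy as np, cv2
from plant import ctrl
from scipy.spatial.transform import Rotation as R
def unproj(cam,u,v,d):
    m=ctrl.camera_model(cam);K=np.array(m["intrinsics"]);E=np.array(m["extrinsics"])
    p=np.array([(u-K[0,2])/K[0,0]*d,(v-K[1,2])/K[1,1]*d,d])
    return E[:3,:3].T@(p-E[:3,3])
def cloud(cam,depth):
    m=ctrl.camera_model(cam);K=np.array(m["intrinsics"]);E=np.array(m["extrinsics"])
    v,u=np.mgrid[:depth.shape[0],:depth.shape[1]]
    P=np.stack([(u-K[0,2])/K[0,0]*depth,(v-K[1,2])/K[1,1]*depth,depth],-1)
    W=(P-E[:3,3])@E[:3,:3]
    W[depth==0]=np.nan
    return W
E
python3 - <<'E'
from h import *
for c in ("scene","top"):
    im,d=ctrl.read_camera(c); cv2.imwrite(f"pics/{c}0.png",im[:,:,::-1]); np.save(c+"0.npy",d)
    W=cloud(c,d)
    for q in ["pantry_box","lid_bar","knee_knob","tin_centre","cup_centre","honey_centre","spice_centre"]:
        for r in ctrl.find_in(c,q)[:3]:
            u,v=map(int,np.round(r["uv"])); print(c,q,round(r["score"],2),u,v,W[v,u].round(3))
s=ctrl.get_state(); print(s)
E
```

```text
pics
scene pantry_box 0.96 297 210 [ 0.536 -0.062  0.103]
scene lid_bar 0.75 294 202 [ 0.559 -0.024  0.101]
scene tin_centre 0.8 318 294 [ 0.391 -0.291  0.063]
scene tin_centre 0.63 336 334 [ 0.339 -0.393  0.07 ]
scene honey_centre 0.67 402 312 [ 0.477 -0.442  0.072]
scene spice_centre 0.88 187 179 [0.424 0.347 0.068]
top pantry_box 0.86 262 200 [0.558 0.008 0.099]
top pantry_box 0.15 264 199 [0.562 0.002 0.1  ]
top lid_bar 0.7 260 200 [0.552 0.014 0.105]
top knee_knob 0.71 260 193 [0.584 0.018 0.103]
top knee_knob 0.64 223 169 [0.715 0.168 0.062]
top tin_centre 0.91 342 256 [ 0.385 -0.269  0.066]
top tin_centre 0.69 374 273 [ 0.336 -0.372  0.06 ]
top honey_centre 0.7 386 232 [ 0.481 -0.409  0.087]
{'time': 0.8, 'qpos': array([ 9.64990210e-01,  2.86224973e-01,  1.57668959e+00,  3.18911282e-06,
        1.27861304e+00, -1.49981766e-01]), 'dq': array([-1.69581198e-03, -5.18339844e-04, -7.27369428e-05, -7.88137206e-04,
       -2.62170555e-03, -7.49859104e-05]), 'joint_efforts': array([-1.29006941e-03, -4.05918109e+01, -2.92920488e+01, -9.31358636e-05,
        4.41128350e-04,  8.14218623e-06]), 'eef_pos': array([0.29709159, 0.6060903 , 0.23138059]), 'tcp_rot': array([2.25944631e-01, 9.74140145e-01, 3.07932091e-05, 1.05811573e-05]), 'contact_force': array([-0.21803469,  0.30727146,  0.25237862]), 'wrist_torque': array([ 0.02018932, -0.04668387, -0.01755381]), 'finger_force': 0.0, 'opening': 1.0006119826947368}
```

View pics/scene0.png

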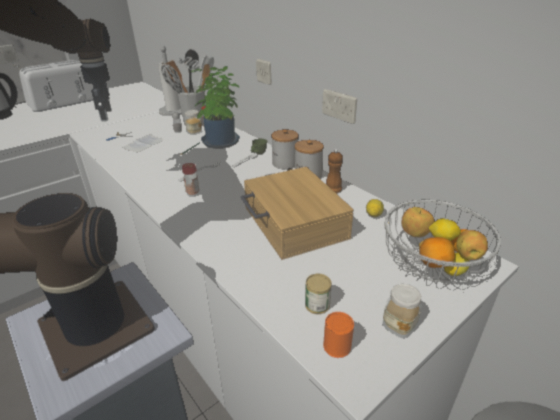

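View pics/top0.png

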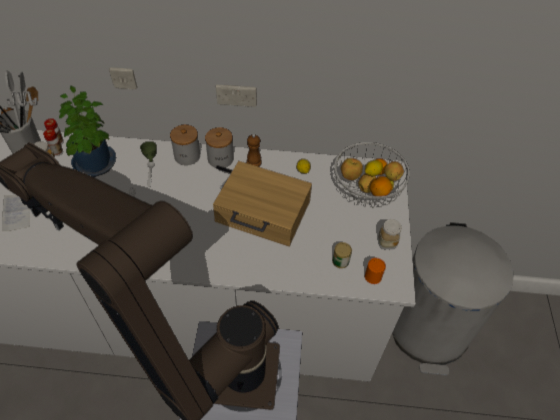

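Run:
```python
from h import *
for c in ("scene","top"):
    d=np.load(c+"0.npy");W=cloud(c,d).reshape(-1,3)
    near=(abs(W[:,0]-.58)<.22)&(abs(W[:,1])<.22)
    P=W[near&(abs(W[:,2]-.102)<.006)]
    print(c,len(P),np.median(P,0).round(4))
    r=cv2.minAreaRect(P[:,:2].astype(np.float32)); print(r, cv2.boxPoints(r).round(3).tolist())
    # robust: trimmed extents over yaw search
    best=None
    for a in np.linspace(-.6,.6,241):
        Rm=np.array([[np.cos(a),np.sin(a)],[-np.sin(a),np.cos(a)]])
        q=P[:,:2]@Rm.T; lo,hi=np.percentile(q,[2,98],axis=0); A=np.prod(hi-lo)
        if best is None or A<best[0]: best=(A,a,hi-lo,Rm.T@((hi+lo)/2))
    print(best)
    for n,xy,zt in (("tin",(.39,-.285),.072),):
        m=(np.hypot(W[:,0]-xy[0],W[:,1]-xy[1])<.05)&(W[:,2]>zt-.006)&(W[:,2]<zt+.008)
        Q=W[m]; print(n,len(Q),cv2.minEnclosingCircle(Q[:,:2].astype(np.float32)),Q.mean(0))
    m=(np.hypot(W[:,0]-.39,W[:,1]+.285)<.06)&(W[:,2]>.015)&(W[:,2]<.08);Q=W[m];print("tin all",Q.min(0),Q.max(0))
    K=W[(np.hypot(W[:,0]-.715,W[:,1]-.168)<.05)&(W[:,2]>.02)&(W[:,2]<.09)];print("knob",len(K),np.median(K,0) if len(K) else 0)
```

```text
scene 4177 [ 0.5782 -0.0082  0.1014]
((0.6244089007377625, 0.054475486278533936), (0.3896532654762268, 0.3346194922924042), 74.30397033691406) [[0.41100001335144043, -0.08799999952316284], [0.7329999804496765, -0.17800000309944153], [0.8379999995231628, 0.19699999690055847], [0.515999972820282, 0.28700000047683716]]
(np.float64(0.06691472053676155), np.float64(-0.27499999999999997), array([0.24402596, 0.27421149]), array([0.57535702, 0.01135276]))
tin 370 ((0.4105969965457916, -0.2716772258281708), 0.029199136421084404) [ 0.41014614 -0.27224967  0.06885012]
tin all [ 0.38196656 -0.30064819  0.01503264] [ 0.43987466 -0.24295493  0.07483762]
knob 8 [0.72395983 0.18690806 0.06626837]
top 3795 [0.5793 0.0087 0.1013]
((0.6220422983169556, 0.05829218029975891), (0.3950786590576172, 0.3394472599029541), 74.56282806396484) [[0.4059999883174896, -0.08699999749660492], [0.7329999804496765, -0.1770000010728836], [0.8379999995231628, 0.20399999618530273], [0.5109999775886536, 0.2939999997615814]]
(np.float64(0.06658855215387925), np.float64(-0.27999999999999997), array([0.24463287, 0.27219789]), array([0.57351139, 0.0131433 ]))
tin 165 ((0.4070644676685333, -0.27262669801712036), 0.030484521761536598) [ 0.4071135  -0.27216135  0.06987465]
tin all [ 0.37651047 -0.29889296  0.01577184] [ 0.43952726 -0.24300858  0.07976537]
knob 63 [0.71537354 0.16546901 0.06483664]
```

Run:
```python
from h import *
from scipy.optimize import differential_evolution as DE
for c in ("scene","top"):
    d=np.load(c+"0.npy");W=cloud(c,d).reshape(-1,3)
    P=W[(abs(W[:,0]-.58)<.2)&(abs(W[:,1])<.2)&(abs(W[:,2]-.102)<.006)][:,:2]
    def f(p):
        q=(P-p[:2])@np.array([[np.cos(p[2]),-np.sin(p[2])],[np.sin(p[2]),np.cos(p[2])]])
        e=np.maximum(abs(q)-[.1075,.14],0).max(1)
        return np.minimum(e,.006).sum()
    r=DE(f,[(.5,.65),(-.06,.08),(-.45,-.1)],seed=1,popsize=20,maxiter=150,tol=1e-9)
    cx,cy,a=r.x
    q=(P-r.x[:2])@np.array([[np.cos(a),-np.sin(a)],[np.sin(a),np.cos(a)]])
    print(c,r.x.round(4),r.fun)
    i=abs(q[:,1])<.12; print("x ext",np.percentile(q[i&(q[:,0]>-.125)&(q[:,0]<.13),0],[.5,99.5]))
    i=abs(q[:,0])<.09; print("y ext",np.percentile(q[i&(abs(q[:,1])<.16),1],[.5,99.5]))
    b=(q[:,0]<-.13)&(q[:,0]>-.16); print("bar",q[b].mean(0),b.sum(), q[b].min(0),q[b].max(0))
```

```text
scene [ 0.5899  0.0079 -0.2767] 0.9177510914500977
x ext [-0.11591566  0.10686628]
y ext [-0.13954836  0.1384113 ]
bar [-0.14120015 -0.0043361 ] 99 [-0.14671627 -0.05927794] [-0.13106974  0.05938123]
top [ 0.5876  0.0089 -0.2756] 0.8868023134526132
x ext [-0.11276487  0.10851101]
y ext [-0.13907892  0.13899823]
bar [-0.14172217 -0.00262703] 91 [-0.14973684 -0.06009741] [-0.13159787  0.05714628]
```

```bash
cat >> h.py <<'E'
B=np.array([.589,.0085,0]); YAW=-.2762
RB=R.from_euler('z',YAW).as_matrix()
TB=RB@np.array([[0,1,0],[1,0,0],[0,0,-1.]])   # tool down, tool y = own x
def w(own): return B+RB@np.array(own)
def own(p): return RB.T@(np.array(p)-B)
def lidpt(th,r=.25,n=.006):
    return np.array([.1075-r*np.cos(th)+n*np.sin(th),0,.09+r*np.sin(th)+n*np.cos(th)])
def delta(target_own,rot=TB):
    s=ctrl.get_state();T=R.from_quat(s["tcp_rot"])
    return np.r_[T.inv().apply(w(target_own)-s["eef_pos"]),(T.inv()*R.from_matrix(rot)).as_rotvec()].round(4)
def st():
    s=ctrl.get_state();print("t",round(s["time"],2),"own",own(s["eef_pos"]).round(4),"w",s["eef_pos"].round(3),"F",s["contact_force"].round(1),"open",round(float(s["opening"]),3),"ff",s["finger_force"],"q",s["qpos"].round(2))
E
python3 -c "
from h import *
st();print(delta([-.1425,0,.16]))"
```

```text
t 0.8 own [-0.4438  0.4953  0.2314] w [0.297 0.606 0.231] F [-0.2  0.3  0.3] open 1.001 ff 0.0 q [ 0.96  0.29  1.58  0.    1.28 -0.15]
[-3.8500e-01 -4.3350e-01  7.1400e-02  1.0000e-04 -0.0000e+00  1.3912e+00]
```

>>> carry_out(deltas=[-0.19,-0.21,0.02,0,0,0.7,-0.19,-0.21,0.02,0,0,0.7,-0.19,-0.21,0.02,0,0,0.7,-0.19,-0.21,0.02,0,0,0.7,-0.19,-0.21,0.02,0,0,0.7], grip=30)

```text
time: 1.42
eef_pos: [0.3756, 0.3315, 0.2112]
tcp_rot: [0.547, 0.837, -0.0, 0.0]
contact_force: [0.7, 1.2, 0.3]
opening: 0.298
finger_force: 0.0
```

```bash
python3 -c "
from h import *
st();print(delta([-.1425,0,.14]))"
```

```text
t 1.43 own [-0.2934  0.2525  0.2112] w [0.376 0.331 0.211] F [0.7 1.2 0.3] open 0.298 ff 0.0 q [ 0.52 -0.09  2.02 -0.    1.21  0.11]
[-2.909e-01 -4.390e-02  7.130e-02  2.000e-04  3.000e-04  6.885e-01]
```

>>> carry_out(deltas=[-0.291,-0.044,0.05,0,0,0.689,-0.291,-0.044,0.05,0,0,0.689,-0.291,-0.044,0.05,0,0,0.689,-0.291,-0.044,0.05,0,0,0.689,-0.291,-0.044,0.05,0,0,0.689])

```text
time: 2.05
eef_pos: [0.4527, 0.0476, 0.1614]
tcp_rot: [0.798, 0.603, 0.0, 0.0]
contact_force: [0.1, 0.6, 0.1]
opening: 0.301
finger_force: 0.0
```

Run:
```python
from h import *
st();print(delta([-.1425,0,.082]))
im,d=ctrl.read_camera("wrist"); cv2.imwrite("pics/w1.png",im[:,:,::-1])
print(ctrl.find_in("wrist","lid_bar")[:2]); 
for k,v in ctrl.camera_model("wrist").items(): print(k,np.array(v).round(4).tolist() if not isinstance(v,str) else v)
```

```text
t 2.05 own [-0.1418  0.0004  0.1614] w [0.453 0.048 0.161] F [0.1 0.6 0.1] open 0.301 ff 0.0 q [-0.12 -0.14  2.16 -0.    1.12  0.16]
[-0.0004 -0.0008  0.0794  0.0011 -0.0001  0.0001]
[{'uv': [447.1, 175.9], 'score': 0.93}]
intrinsics [[325.1923, 0.0, 284.6073], [0.0, 325.1923, 207.964], [0.0, 0.0, 1.0]]
hand_eye [[0.0009, -0.9557, -0.2942, 0.0746], [1.0, 0.0006, 0.0011, 0.0006], [-0.0008, -0.2942, 0.9557, -0.1422], [0.0, 0.0, 0.0, 1.0]]
```

View pics/w1.png

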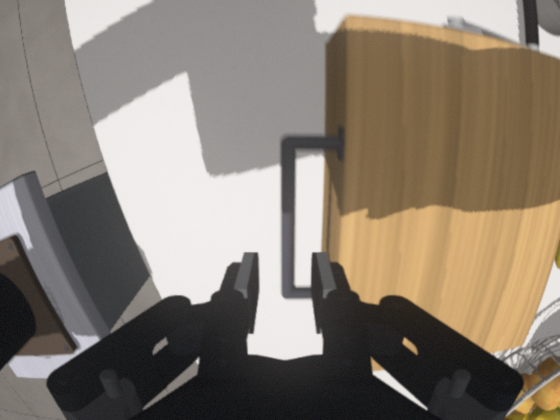

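```bash
cat >> h.py <<'E'
def wray(u,v,s=None):
    m=ctrl.camera_model("wrist");K=np.array(m["intrinsics"]);H=np.array(m["hand_eye"]);s=s or ctrl.get_state()
    x,y=(u-K[0,2]),(v-K[1,2]);r=np.hypot(x,y);t=r/K[0,0]
    ray=np.array([np.sin(t)*x/r,np.sin(t)*y/r,np.cos(t)])
    T=R.from_quat(s["tcp_rot"])
    return T.apply(H[:3,:3]@ray), s["eef_pos"]+T.apply(H[:3,3])
def wz(u,v,z,s=None):
    r,o=wray(u,v,s); return own(o+r*(z-o[2])/r[2])
E
python3 -c "
from h import *
for uv in [(291,141),(288,215),(289,294)]: print(wz(*uv,.101).round(4))
print(wz(345,17,.102),wz(326,200,.102))"
```

```text
[-0.1363  0.0549  0.101 ]
[-0.1382  0.0066  0.101 ]
[-0.1374 -0.054   0.101 ]
[-0.10290573  0.13464039  0.102     ] [-0.11366165  0.01707187  0.102     ]
```

>>> carry_out(deltas=[0,0.002,0.04,0,0,0,0,0.002,0.081,0,0,0,0,0.002,0.081,0,0,0])

```text
time: 2.52
eef_pos: [0.4512, 0.0502, 0.0775]
tcp_rot: [0.797, 0.604, -0.003, -0.003]
contact_force: [-1.0, 0.6, 0.6]
opening: 0.304
finger_force: 0.0
```

>>> carry_out(deltas=[0,0,0,0,0,0,0,0,0,0,0,0,0,0,0,0,0,0], grip=0, grip_force=25)

```text
time: 2.9
eef_pos: [0.4547, 0.0498, 0.0816]
tcp_rot: [0.797, 0.604, 0.001, 0.0]
contact_force: [-2.9, 3.3, 3.2]
opening: 0.1
finger_force: 24.9
```

```bash
sed -i 's/^B=np.array(.*; YAW/B=np.array([.5909,.0080,0]); YAW/' h.py; python3 -c "
from h import *
st()
p=np.array(own(ctrl.get_state()['eef_pos']))
b0=lidpt(0)
for th in [.1,.2,.3,.4,.5,.6,.7,.8,.9,1.0,1.1,1.2,1.3,1.35,1.37]:
  d=lidpt(th)-b0; print(th,'dy %.4f dz %.4f'%(d[0],-d[2]))
"
```

```text
t 2.9 own [-0.1424  0.0031  0.0816] w [0.455 0.05  0.082] F [-2.9  3.3  3.2] open 0.1 ff 24.89296853542328 q [-0.11 -0.01  2.21  0.    0.94  0.16]
0.1 dy 0.0018 dz -0.0249
0.2 dy 0.0062 dz -0.0495
0.3 dy 0.0129 dz -0.0736
0.4 dy 0.0221 dz -0.0969
0.5 dy 0.0335 dz -0.1191
0.6 dy 0.0471 dz -0.1401
0.7 dy 0.0627 dz -0.1596
0.8 dy 0.0801 dz -0.1775
0.9 dy 0.0993 dz -0.1936
1.0 dy 0.1200 dz -0.2076
1.1 dy 0.1419 dz -0.2195
1.2 dy 0.1650 dz -0.2292
1.3 dy 0.1889 dz -0.2365
1.35 dy 0.2011 dz -0.2392
1.37 dy 0.2060 dz -0.2402
```

>>> carry_out(deltas=[0,0.0005,-0.0125,0,0,0,0,0.002,-0.025,0,0,0,0,0.004,-0.037,0,0,0,0,0.006,-0.0495,0,0,0,0,0.013,-0.0735,0,0,0])

```text
time: 3.52
eef_pos: [0.4662, 0.0464, 0.154]
tcp_rot: [0.797, 0.604, 0.0, -0.001]
contact_force: [1.4, 4.9, -5.2]
opening: 0.103
finger_force: 24.3
```

```bash
python3 -c "
from h import *
st()"
```

```text
t 3.52 own [-0.1304  0.003   0.154 ] w [0.466 0.046 0.154] F [ 1.4  4.9 -5.2] open 0.103 ff 24.321167171001434 q [-0.12 -0.1   2.14  0.    1.1   0.15]
```

>>> carry_out(deltas=[0,0.009,-0.0235,0,0,0,0,0.0205,-0.0455,0,0,0,0,0.034,-0.0665,0,0,0,0,0.05,-0.086,0,0,0,0,0.067,-0.104,0,0,0])

```text
time: 4.15
eef_pos: [0.5291, 0.0286, 0.2601]
tcp_rot: [0.797, 0.604, -0.002, -0.003]
contact_force: [-5.5, 5.0, 2.9]
opening: 0.1
finger_force: 24.4
```

>>> carry_out(deltas=[0,0.019,-0.016,0,0,0,0,0.04,-0.03,0,0,0,0,0.062,-0.042,0,0,0,0,0.085,-0.052,0,0,0,0,0.109,-0.059,0,0,0])

```text
time: 4.78
eef_pos: [0.6365, -0.0019, 0.3219]
tcp_rot: [0.797, 0.604, 0.001, 0.001]
contact_force: [-1.3, 2.8, 1.3]
opening: 0.104
finger_force: 25.2
```

Run:
```python
from h import *
st()
# predicted knob positions vs lid angle
piv=np.array([-.0225,.03])
for th in [1.2,1.25,1.3,1.33,1.36,1.38,1.4]:
    a=lidpt(th,.13,0)[[0,2]];D=np.linalg.norm(a-piv);u=(a-piv)/D;h=np.sqrt(max(0,.1084**2-D*D/4));n=np.array([u[1],-u[0]])
    print(th,"knob",((a+piv)/2+h*n).round(4),"other",((a+piv)/2-h*n).round(4),"bend",round(2*np.arccos(min(1,D/.2168)),3))
```

```text
t 4.78 own [0.0466 0.0029 0.3219] w [ 0.637 -0.002  0.322] F [-1.3  2.8  1.3] open 0.104 ff 25.19456058740616 q [-0.16  0.15  1.58 -0.    1.42  0.11]
1.2 knob [0.0578 0.1028] other [-0.0199  0.1384] bend 0.811
1.25 knob [0.0552 0.1056] other [-0.0112  0.1378] bend 0.695
1.3 knob [0.0518 0.1089] other [-0.0016  0.1364] bend 0.562
1.33 knob [0.0491 0.1114] other [0.0049 0.1349] bend 0.467
1.36 knob [0.0454 0.1145] other [0.0124 0.1326] bend 0.349
1.38 knob [0.0417 0.1174] other [0.0187 0.1303] bend 0.244
1.4 knob [0.0315 0.1241] other [0.0315 0.1241] bend 0.0
```

>>> carry_out(deltas=[0,0,0,0,0,0,0,0,0,0,0,0,0,0,-0.05,0,0,0,0,0,-0.06,0,0,0], grip=45)

```text
time: 5.28
eef_pos: [0.6365, -0.0021, 0.3811]
tcp_rot: [0.797, 0.604, 0.002, 0.003]
contact_force: [1.2, -0.5, 0.9]
opening: 0.452
finger_force: 0.0
```

>>> carry_out(deltas=[0.06,0,0,0,0,0,0.12,0,0,0,0,0,0.18,0.003,0.0,0,0,0,0.2,0.005,0.06,0,0,0,0.2,0.005,0.12,0,0,0])

```text
time: 5.9
eef_pos: [0.6949, 0.1914, 0.2553]
tcp_rot: [0.796, 0.605, 0.001, 0.001]
contact_force: [0.0, 0.2, -0.2]
opening: 0.452
finger_force: 0.0
```

Run:
```python
from h import *
st()
for c in ("scene","top","wrist"):
    im,d=ctrl.read_camera(c); cv2.imwrite(f"pics/{c}2.png",im[:,:,::-1]); np.save(c+"2.npy",d)
    for q in ["knee_knob","cup_centre","lid_bar"]:
        for r in ctrl.find_in(c,q)[:2]:
            u,v=map(int,np.round(r["uv"])); print(c,q,round(r["score"],2),u,v, own(cloud(c,d)[v,u]).round(3) if c!="wrist" else wz(u,v,.116).round(3))
```

```text
t 5.9 own [0.05   0.2048 0.2553] w [0.695 0.191 0.255] F [ 0.   0.2 -0.2] open 0.452 ff 0.0 q [ 0.13  0.37  1.43 -0.    1.34  0.4 ]
scene knee_knob 0.68 287 159 [0.126 0.325 0.041]
scene cup_centre 0.63 310 212 [ 0.037 -0.026  0.043]
scene cup_centre 0.54 325 155 [ 0.073 -0.033  0.221]
scene lid_bar 0.93 326 158 [ 0.076 -0.035  0.213]
scene lid_bar 0.23 288 158 [0.13  0.326 0.044]
top knee_knob 0.56 226 167 [0.047 0.16  0.114]
top cup_centre 0.76 283 200 [ 0.047 -0.057  0.031]
top lid_bar 0.57 272 159 [0.084 0.002 0.183]
wrist knee_knob 0.87 285 242 [0.054 0.156 0.116]
wrist cup_centre 0.79 269 347 [0.036 0.024 0.116]
wrist lid_bar 0.66 324 335 [0.097 0.042 0.116]
```

View pics/wrist2.png

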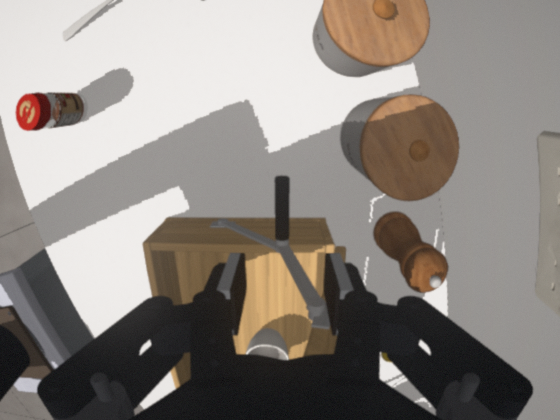

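Run:
```python
from h import *
print(wz(283,180,.116),wz(283,238,.116)); print(delta([.0518,.203,.093]))
```

```text
[0.05126111 0.2161047  0.116     ] [0.0513314  0.16015456 0.116     ]
[-1.000e-04 -1.000e-04  1.659e-01  2.800e-03 -1.100e-03  1.900e-03]
```

>>> carry_out(deltas=[0,0,0.06,0,0,0,0,0,0.12,0,0,0,0,0,0.164,0,0,0,0,0,0.164,0,0,0])

```text
time: 7.0
eef_pos: [0.6918, 0.1888, 0.0875]
tcp_rot: [0.797, 0.604, -0.004, -0.002]
contact_force: [0.5, 0.2, 0.7]
opening: 0.449
finger_force: 0.0
```

>>> carry_out(deltas=[0,0,0,0,0,0,0,0,0,0,0,0,0,0,0,0,0,0,0,0,0,0,0,0], grip=0, grip_force=25)

```text
time: 7.5
eef_pos: [0.6968, 0.1897, 0.0955]
tcp_rot: [0.797, 0.604, 0.002, 0.001]
contact_force: [0.9, 0.8, 2.9]
opening: 0.158
finger_force: 25.0
```

Run:
```python
from h import *
st()
s=ctrl.get_state()
r=.1084; p=np.array([-.0225,.03])
for x in (.0518,.046,.040,.034,.028,.021,.018): 
    z=p[1]+np.sqrt(r*r-(x-p[0])**2); print(x,'dy %.4f dz %.4f'%(x-.0518,-(z-.1089)))
```

```text
t 7.5 own [0.0523 0.2037 0.0955] w [0.697 0.19  0.095] F [0.9 0.8 2.9] open 0.158 ff 25.024917125701904 q [0.13 0.51 1.54 0.   1.09 0.4 ]
0.0518 dy 0.0000 dz -0.0000
0.046 dy -0.0058 dz -0.0051
0.04 dy -0.0118 dz -0.0097
0.034 dy -0.0178 dz -0.0136
0.028 dy -0.0238 dz -0.0170
0.021 dy -0.0308 dz -0.0204
0.018 dy -0.0338 dz -0.0217
```

>>> carry_out(deltas=[0,-0.006,-0.005,0,0,0,0,-0.012,-0.0097,0,0,0,0,-0.018,-0.0136,0,0,0,0,-0.024,-0.017,0,0,0,0,-0.028,-0.019,0,0,0])

```text
time: 8.12
eef_pos: [0.6719, 0.1968, 0.1154]
tcp_rot: [0.797, 0.604, 0.005, 0.003]
contact_force: [6.2, 0.6, 5.9]
opening: 0.15
finger_force: 24.8
```

>>> carry_out(deltas=[0,-0.003,-0.0015,0,0,0,0,-0.005,-0.0025,0,0,0,0,-0.005,-0.0025,0,0,0])

```text
time: 8.5
eef_pos: [0.6671, 0.1982, 0.118]
tcp_rot: [0.797, 0.604, 0.005, 0.003]
contact_force: [5.5, -0.8, 5.4]
opening: 0.148
finger_force: 24.5
```

```bash
python3 -c "
from h import *
st()"
```

```text
t 8.5 own [0.0214 0.2037 0.118 ] w [0.667 0.198 0.118] F [ 5.5 -0.8  5.4] open 0.148 ff 24.47644203901291 q [ 0.14  0.43  1.61 -0.    1.09  0.42]
```

>>> carry_out(deltas=[0,-0.003,-0.001,0,0,0,0,-0.003,-0.001,0,0,0])

```text
time: 8.75
eef_pos: [0.6666, 0.1983, 0.1184]
tcp_rot: [0.797, 0.604, 0.007, 0.005]
contact_force: [12.9, -0.5, -0.2]
opening: 0.151
finger_force: 24.6
```

>>> carry_out(deltas=[0,0.003,0,0,0,0,0,0.003,0,0,0,0,0,0.003,-0.06,0,0,0,0,0.003,-0.12,0,0,0,0,0.003,-0.17,0,0,0], grip=45)

```text
time: 9.38
eef_pos: [0.6626, 0.1985, 0.2872]
tcp_rot: [0.797, 0.604, -0.0, -0.0]
contact_force: [1.3, 0.4, -0.0]
opening: 0.447
finger_force: 0.0
```

```bash
python3 - <<'E'
from h import *
st()
for c in ("scene","top","wrist"):
    im,d=ctrl.read_camera(c); cv2.imwrite(f"pics/{c}3.png",im[:,:,::-1]); np.save(c+"3.npy",d)
    for q in ["knee_knob","cup_centre","tin_centre"]:
        for r in ctrl.find_in(c,q)[:2]:
            u,v=map(int,np.round(r["uv"])); print(c,q,round(r["score"],2),u,v, own(cloud(c,d)[v,u]).round(3) if c!="wrist" else wz(u,v,.136).round(3))
# lid angle from scene/top cloud
for c in ("scene","top"):
    O=(cloud(c,np.load(c+"3.npy")).reshape(-1,3)-B)@RB
    m=(abs(O[:,1])<.12)&(O[:,2]>.13)&(O[:,2]<.29)&(O[:,0]>.03)&(O[:,0]<.16);Q=O[m]
    if len(Q)>50:
        p=np.polyfit(Q[:,2],Q[:,0],1);print(c,len(Q),"lid angle",np.pi/2+np.arctan(p[0]),"res",np.std(Q[:,0]-np.polyval(p,Q[:,2])), "x at z=.3",np.polyval(p,.3))
    C=O[(abs(O[:,0])<.09)&(abs(O[:,1])<.125)&(O[:,2]>.03)&(O[:,2]<.075)]
    print(c,"cup pts",len(C),C.min(0).round(3),C.max(0).round(3),np.percentile(C,[5,50,95],axis=0).round(3).tolist())
E
python3 -c "
import cv2,numpy as np
a=cv2.imread('pics/scene3.png')[90:300,190:470];b=cv2.imread('pics/wrist3.png')
a=cv2.resize(a,(400,300));b=cv2.resize(b,(400,300));cv2.imwrite('pics/c3.png',np.hstack([a,b]))"
```

```text
t 9.38 own [0.0171 0.2028 0.2872] w [0.663 0.198 0.287] F [ 1.3  0.4 -0. ] open 0.447 ff 0.0 q [0.14 0.29 1.47 0.   1.38 0.42]
scene knee_knob 0.52 282 155 [0.111 0.336 0.056]
scene cup_centre 0.88 311 212 [ 0.041 -0.025  0.041]
scene tin_centre 0.91 337 334 [-0.132 -0.456  0.072]
scene tin_centre 0.61 318 294 [-0.11  -0.341  0.062]
top knee_knob 0.52 220 169 [0.012 0.165 0.137]
top cup_centre 0.61 283 201 [ 0.049 -0.057  0.023]
top tin_centre 0.94 344 259 [-0.122 -0.331  0.052]
top tin_centre 0.75 373 271 [-0.14  -0.43   0.068]
wrist knee_knob 0.94 293 228 [0.025 0.168 0.136]
wrist cup_centre 0.88 292 340 [0.027 0.031 0.136]
scene 1927 lid angle 1.3861406084476933 res 0.000775592609907544 x at z=.3 0.06889709876478656
scene cup pts 327 [-0.002 -0.096  0.03 ] [ 0.058 -0.019  0.068] [[0.001, -0.081, 0.036], [0.03, -0.041, 0.054], [0.056, -0.022, 0.065]]
top 1763 lid angle 1.3876801443353775 res 0.0022901543686858036 x at z=.3 0.06748417323843647
top cup pts 277 [-0.007 -0.109  0.03 ] [0.09  0.091 0.073] [[-0.002, -0.102, 0.032], [0.024, -0.056, 0.053], [0.057, -0.024, 0.067]]
```

View pics/c3.png

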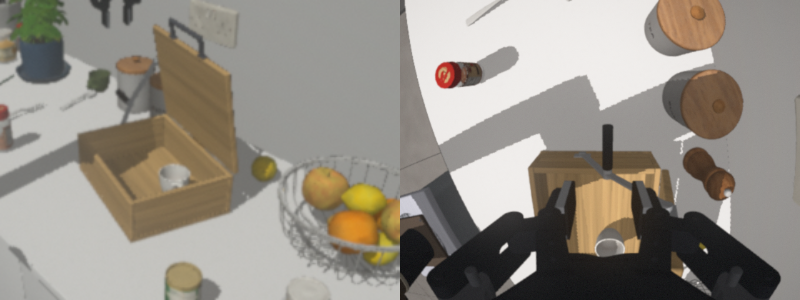

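Run:
```python
from h import *
t=own([.409,-.272,0]);print(t);print(delta([t[0],t[1],.16]))
```

```text
[-0.09864928 -0.31899205  0.        ]
[-0.5213 -0.117   0.1246 -0.0021  0.001   0.0022]
```

>>> carry_out(deltas=[0,-0.06,0,0,0,0,0,-0.117,0,0,0,0,-0.062,-0.117,0,0,0,0,-0.124,-0.117,0,0,0,0,-0.186,-0.117,0,0,0,0], grip=100)

```text
time: 10.6
eef_pos: [0.4995, 0.0497, 0.2853]
tcp_rot: [0.797, 0.605, 0.0, 0.0]
contact_force: [0.7, -0.3, -0.3]
opening: 0.996
finger_force: 0.0
```

>>> carry_out(deltas=[-0.335,0,0.12,0,0,0,-0.335,0,0.12,0,0,0,-0.335,0,0.12,0,0,0,-0.335,0,0.12,0,0,0,-0.335,0,0.12,0,0,0])

```text
time: 11.22
eef_pos: [0.42, -0.2341, 0.1796]
tcp_rot: [0.797, 0.604, 0.0, 0.001]
contact_force: [1.1, 0.5, 0.3]
opening: 1.001
finger_force: 0.0
```

Run:
```python
from h import *
t=own([.409,-.272,0]);st();print(delta([t[0],t[1],.15]))
im,d=ctrl.read_camera("wrist"); cv2.imwrite("pics/w4.png",im[:,:,::-1])
for r in ctrl.find_in("wrist","tin_centre"): print(r, wz(*r["uv"],.072),t)
```

```text
t 11.22 own [-0.0984 -0.2796  0.1796] w [ 0.42  -0.234  0.18 ] F [1.1 0.5 0.3] open 1.001 ff 0.0 q [-0.72 -0.1   2.09  0.    1.15 -0.45]
[-0.0394 -0.0004  0.0296  0.001   0.0003  0.002 ]
{'uv': [271.6, 326.1], 'score': 0.55} [-0.11207202 -0.40017821  0.072     ] [-0.09864928 -0.31899205  0.        ]
```

View pics/w4.png

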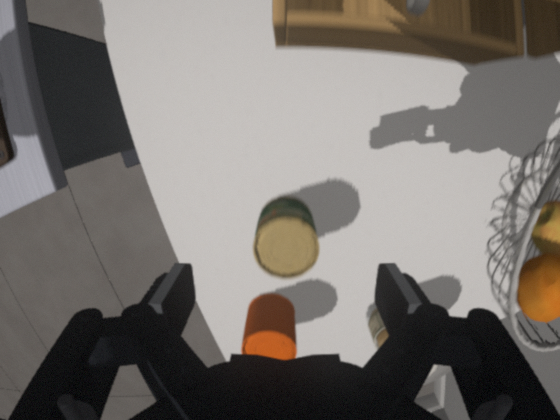

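Run:
```python
from h import *
for uv in [(286,248),(254,248),(319,248),(286,276)]: print(wz(*uv,.072).round(4))
```

```text
[-0.0983 -0.3183  0.072 ]
[-0.125  -0.3183  0.072 ]
[-0.0707 -0.3185  0.072 ]
[-0.0984 -0.345   0.072 ]
```

>>> carry_out(deltas=[-0.039,0,0.03,0,0,0,-0.039,0,0.085,0,0,0,-0.039,0,0.143,0,0,0,-0.039,0,0.143,0,0,0])

```text
time: 11.82
eef_pos: [0.4072, -0.2662, 0.0324]
tcp_rot: [0.797, 0.604, -0.001, -0.006]
contact_force: [-0.6, 0.5, 0.1]
opening: 0.997
finger_force: 0.0
```

>>> carry_out(deltas=[0,0,0,0,0,0,0,0,0,0,0,0,0,0,0,0,0,0,0,0,0,0,0,0], grip=0, grip_force=35)

```text
time: 12.32
eef_pos: [0.4124, -0.2717, 0.0405]
tcp_rot: [0.797, 0.604, 0.001, 0.003]
contact_force: [-0.3, 0.7, 7.3]
opening: 0.662
finger_force: 38.1
```

>>> carry_out(deltas=[0,0,-0.05,0,0,0,0,0,-0.11,0,0,0,0,0,-0.16,0,0,0,0,0,-0.16,0,0,0])

```text
time: 12.82
eef_pos: [0.4127, -0.2721, 0.2038]
tcp_rot: [0.797, 0.604, 0.001, 0.007]
contact_force: [0.6, -0.9, -1.8]
opening: 0.661
finger_force: 38.2
```

Run:
```python
from h import *
st();print(delta([-.02,.055,.2]))
```

```text
t 12.82 own [-0.095  -0.3181  0.2038] w [ 0.413 -0.272  0.204] F [ 0.6 -0.9 -1.8] open 0.661 ff 38.245646953582764 q [-0.79 -0.1   2.05  0.    1.18 -0.51]
[0.3729 0.0759 0.0023 0.0118 0.0066 0.0025]
```

>>> carry_out(deltas=[0.06,0,0,0,0,0,0.12,0,0,0,0,0,0.18,0,0,0,0,0,0.24,0.01,0,0,0,0,0.3,0.03,0,0,0,0])

```text
time: 13.45
eef_pos: [0.5194, 0.0124, 0.1963]
tcp_rot: [0.797, 0.604, -0.0, -0.0]
contact_force: [0.8, -2.1, -0.5]
opening: 0.658
finger_force: 38.2
```

>>> carry_out(deltas=[0.05,0.02,0,0,0,0,0.073,0.036,0,0,0,0,0.073,0.036,0.03,0,0,0,0.073,0.036,0.03,0,0,0])

```text
time: 13.95
eef_pos: [0.5715, 0.0713, 0.163]
tcp_rot: [0.797, 0.604, -0.003, -0.003]
contact_force: [-0.1, 1.0, -0.7]
opening: 0.658
finger_force: 38.2
```

Run:
```python
from h import *
st();print(delta([-.03,.055,.06]))
im,d=ctrl.read_camera("wrist"); cv2.imwrite("pics/w5.png",im[:,:,::-1])
```

```text
t 13.95 own [-0.036   0.0556  0.163 ] w [0.571 0.071 0.163] F [-0.1  1.  -0.7] open 0.658 ff 38.24474573135376 q [-0.05  0.14  1.88 -0.    1.13  0.22]
[-0.0004  0.0068  0.103  -0.0081  0.0018  0.003 ]
```

View pics/w5.png

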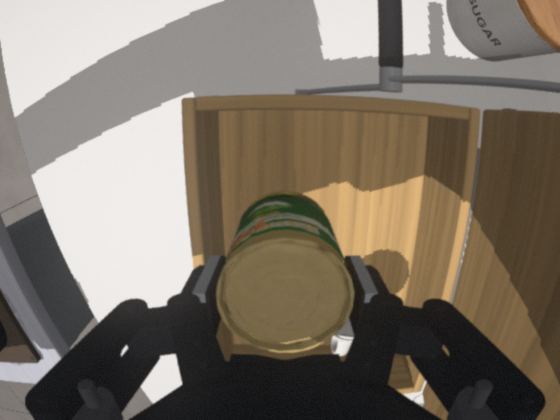

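>>> carry_out(deltas=[0,0.003,0.04,0,0,0,0,0.003,0.08,0,0,0,0,0.003,0.1,0,0,0,0,0.003,0.1,0,0,0,0,0.003,0.1,0,0,0])

```text
time: 14.62
eef_pos: [0.5787, 0.0697, 0.069]
tcp_rot: [0.797, 0.604, 0.001, 0.001]
contact_force: [0.5, -0.4, -0.3]
opening: 0.657
finger_force: 38.2
```

>>> carry_out(deltas=[0,0,0.004,0,0,0,0,0,0.007,0,0,0,0,0,0.009,0,0,0,0,0,0.009,0,0,0])

```text
time: 15.12
eef_pos: [0.577, 0.07, 0.0577]
tcp_rot: [0.797, 0.604, -0.0, -0.0]
contact_force: [0.1, -0.2, -1.4]
opening: 0.663
finger_force: 38.2
```

```bash
python3 -c "
from h import *
st()"
```

```text
t 15.12 own [-0.0303  0.0558  0.0577] w [0.577 0.07  0.058] F [ 0.1 -0.2 -1.4] open 0.663 ff 38.246328234672546 q [-0.05  0.29  1.92  0.    0.93  0.22]
```

Another 7 mm to the floor.

>>> carry_out(deltas=[0,0,0.003,0,0,0,0,0,0.006,0,0,0,0,0,0.008,0,0,0,0,0,0.008,0,0,0])

```text
time: 15.62
eef_pos: [0.5771, 0.07, 0.0506]
tcp_rot: [0.797, 0.604, -0.0, -0.0]
contact_force: [-2.8, 0.5, 3.5]
opening: 0.663
finger_force: 38.6
```

```bash
python3 -c "
from h import *
st()"
```

```text
t 15.62 own [-0.0302  0.0559  0.0506] w [0.577 0.07  0.051] F [-2.8  0.5  3.5] open 0.663 ff 38.64501178264618 q [-0.05  0.3   1.92  0.    0.92  0.22]
```

>>> carry_out(deltas=[0,0,0,0,0,0,0,0,0,0,0,0,0,0,-0.04,0,0,0,0,0,-0.1,0,0,0,0,0,-0.16,0,0,0], grip=82)

```text
time: 16.25
eef_pos: [0.5769, 0.0699, 0.211]
tcp_rot: [0.797, 0.604, -0.0, -0.0]
contact_force: [1.0, 0.3, 0.8]
opening: 0.824
finger_force: 0.0
```

>>> carry_out(deltas=[0,0,-0.05,0,0,0,0.06,0,-0.06,0,0,0,0.12,0.02,-0.06,0,0,0,0.147,0.051,-0.06,0,0,0,0.147,0.051,-0.06,0,0,0], grip=45)

```text
time: 16.88
eef_pos: [0.6671, 0.1989, 0.2679]
tcp_rot: [0.797, 0.605, -0.001, -0.0]
contact_force: [0.3, 0.3, -0.1]
opening: 0.446
finger_force: 0.0
```

Run:
```python
from h import *
st();print(delta([.021,.203,.112]))
for c in ("wrist","top","scene"):
    im,d=ctrl.read_camera(c); cv2.imwrite(f"pics/{c}6.png",im[:,:,::-1])
    print(c,[(r["uv"],round(r["score"],2)) for q in ("tin_centre","knee_knob") for r in ctrl.find_in(c,q)[:3]])
    if c!="wrist":
        O=(cloud(c,d).reshape(-1,3)-B)@RB
        Q=O[(abs(O[:,1])<.12)&(O[:,2]>.13)&(O[:,2]<.29)&(O[:,0]>.03)&(O[:,0]<.16)]
        print("lid",np.pi/2+np.arctan(np.polyfit(Q[:,2],Q[:,0],1)[0]))
a=cv2.resize(cv2.imread('pics/scene6.png')[90:300,190:470],(400,300));b=cv2.resize(cv2.imread('pics/wrist6.png'),(400,300))
cv2.imwrite('pics/c6.png',np.hstack([a,b]))
```

```text
t 16.88 own [0.0213 0.2044 0.2679] w [0.667 0.199 0.268] F [ 0.3  0.3 -0.1] open 0.446 ff 0.0 q [ 0.14  0.31  1.48 -0.    1.35  0.42]
[-1.300e-03 -1.000e-04  1.559e-01 -1.500e-03  8.000e-04  3.800e-03]
wrist [([251.4, 291.3], 0.66), ([281.6, 259.4], 0.36), ([283.6, 232.0], 0.66)]
top [([244.1, 205.0], 0.91), ([374.5, 270.3], 0.72), ([222.3, 170.5], 0.31), ([224.5, 163.0], 0.61), ([273.1, 153.5], 0.28)]
lid 1.3874843878032503
scene [([339.3, 333.7], 0.84), ([277.2, 203.4], 0.56), ([284.2, 154.5], 0.76)]
lid 1.3861971283728134
```

View pics/c6.png

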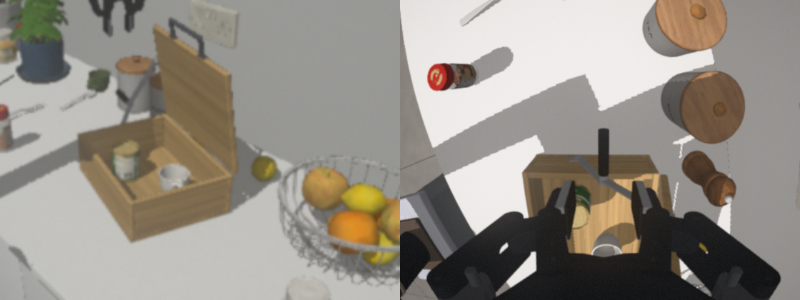

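>>> carry_out(deltas=[0,0,0.06,0,0,0,0,0,0.12,0,0,0,0,0,0.154,0,0,0,0,0,0.154,0,0,0])

```text
time: 17.82
eef_pos: [0.6633, 0.197, 0.1118]
tcp_rot: [0.797, 0.604, -0.004, -0.002]
contact_force: [-0.1, -0.8, -0.3]
opening: 0.452
finger_force: 0.0
```

>>> carry_out(deltas=[0,0,0,0,0,0,0,0,0,0,0,0,0,0,0,0,0,0,0,0,0,0,0,0], grip=0, grip_force=25)

```text
time: 18.32
eef_pos: [0.6681, 0.1978, 0.1191]
tcp_rot: [0.797, 0.604, 0.003, 0.002]
contact_force: [1.1, -0.7, 5.8]
opening: 0.147
finger_force: 25.7
```

>>> carry_out(deltas=[0,0.005,0.002,0,0,0,0,0.0105,0.005,0,0,0,0,0.016,0.008,0,0,0,0,0.0207,0.0117,0,0,0,0,0.025,0.0145,0,0,0])

```text
time: 18.95
eef_pos: [0.691, 0.1912, 0.1027]
tcp_rot: [0.797, 0.604, 0.001, 0.0]
contact_force: [0.1, 0.8, 4.8]
opening: 0.15
finger_force: 26.6
```

>>> carry_out(deltas=[0,0.003,0.003,0,0,0,0,0.0065,0.006,0,0,0,0,0.0095,0.009,0,0,0,0,0.0095,0.009,0,0,0])

```text
time: 19.45
eef_pos: [0.7001, 0.1887, 0.093]
tcp_rot: [0.797, 0.604, 0.001, 0.0]
contact_force: [1.9, 1.4, 4.0]
opening: 0.153
finger_force: 26.9
```

```bash
python3 -c "
from h import *
st()"
```

```text
t 19.45 own [0.0558 0.2036 0.093 ] w [0.7   0.189 0.093] F [1.9 1.4 4. ] open 0.153 ff 26.9065859913826 q [0.12 0.52 1.53 0.   1.09 0.4 ]
```

>>> carry_out(deltas=[0,0,0,0,0,0,0,0,0,0,0,0,0,0,-0.06,0,0,0,0,0,-0.12,0,0,0,0,0,-0.18,0,0,0], grip=45)

```text
time: 20.08
eef_pos: [0.6985, 0.1881, 0.2731]
tcp_rot: [0.797, 0.604, -0.001, -0.0]
contact_force: [0.2, 0.3, -0.0]
opening: 0.449
finger_force: 0.0
```

>>> carry_out(deltas=[0,0,-0.06,0,0,0,0,0,-0.115,0,0,0,-0.06,-0.01,-0.115,0,0,0,-0.12,-0.02,-0.115,0,0,0,-0.12,-0.02,-0.115,0,0,0])

```text
time: 20.7
eef_pos: [0.6459, 0.0749, 0.3868]
tcp_rot: [0.798, 0.602, -0.001, -0.0]
contact_force: [0.5, 0.0, -0.3]
opening: 0.448
finger_force: 0.0
```

Run:
```python
from h import *
st()
for c in ("top","scene","wrist"):
    im,d=ctrl.read_camera(c); cv2.imwrite(f"pics/{c}7.png",im[:,:,::-1])
    if c!="wrist":
        O=(cloud(c,d).reshape(-1,3)-B)@RB
        Q=O[(abs(O[:,1])<.12)&(O[:,2]>.13)&(O[:,2]<.27)&(O[:,0]>.0)&(O[:,0]<.16)]
        th=np.pi/2+np.arctan(np.polyfit(Q[:,2],Q[:,0],1)[0]);print("lid",th,"bar",lidpt(th))
    else: print([(r["uv"],r["score"],wz(*r["uv"],.335)) for r in ctrl.find_in(c,"lid_bar")[:2]])
p=lidpt(th);print(delta([p[0],0,p[2]-.015]))
```

```text
t 20.7 own [0.0347 0.0794 0.3868] w [0.646 0.075 0.387] F [ 0.5  0.  -0.3] open 0.448 ff 0.0 q [-0.04  0.16  1.44 -0.    1.54  0.24]
lid 1.2435257011027985 bar [0.03281661 0.         0.32865957]
lid 1.2402217603399202 bar [0.0320285  0.         0.32841152]
[([284.0, 208.1], 0.58, array([0.03559088, 0.09844822, 0.335     ])), ([309.9, 238.2], 0.56, array([0.05239988, 0.07814871, 0.335     ]))]
[-0.0837 -0.0035  0.0736 -0.0008 -0.0001  0.003 ]
```

View pics/wrist7.png

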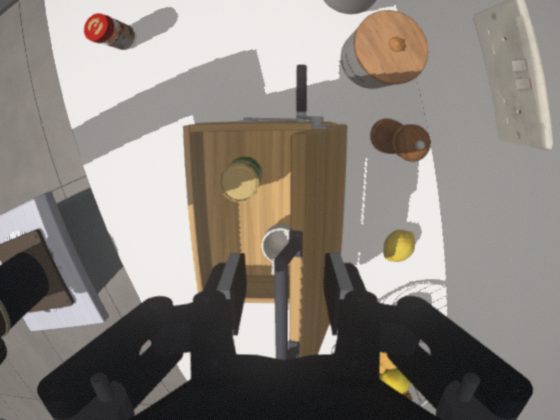

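>>> carry_out(deltas=[-0.06,-0.002,0,0,0,0,-0.08,-0.002,0.0,0,0,0,-0.08,-0.002,0.035,0,0,0,-0.08,-0.002,0.072,0,0,0,-0.08,-0.002,0.072,0,0,0])

```text
time: 21.52
eef_pos: [0.6226, 0.0029, 0.311]
tcp_rot: [0.797, 0.604, -0.003, -0.003]
contact_force: [0.8, -0.7, -0.0]
opening: 0.449
finger_force: 0.0
```

>>> carry_out(deltas=[0,0,0,0,0,0,0,0,0,0,0,0,0,0,0,0,0,0,0,0,0,0,0,0], grip=0, grip_force=25)

```text
time: 22.02
eef_pos: [0.6248, 0.0022, 0.3181]
tcp_rot: [0.797, 0.604, 0.002, 0.001]
contact_force: [-0.5, 2.1, 5.3]
opening: 0.105
finger_force: 25.0
```

Run:
```python
from h import *
st(); b=lidpt(1.24)
for t0,ths in ((1.24,[1.15,1.05,.95,.85,.75]),(.75,[.65,.55,.45,.35,.28]),(.28,[.22,.16,.1,.05,.0])):
    for th in ths: d=lidpt(th)-lidpt(t0); print(th,d[0].round(4),(-d[2]).round(4))
```

```text
t 22.02 own [0.0342 0.0036 0.3181] w [0.625 0.002 0.318] F [-0.5  2.1  5.3] open 0.105 ff 25.02486616373062 q [-0.16  0.12  1.61  0.    1.4   0.11]
1.15 -0.0211 0.0078
1.05 -0.0437 0.0186
0.95 -0.065 0.0316
0.85 -0.085 0.0466
0.75 -0.1033 0.0636
0.65 -0.0166 0.0187
0.55 -0.0312 0.039
0.45 -0.0437 0.0607
0.35 -0.054 0.0834
0.28 -0.0598 0.0999
0.22 -0.0041 0.0144
0.16 -0.0072 0.0291
0.1 -0.0095 0.0439
0.05 -0.0108 0.0564
0.0 -0.0114 0.0689
```

>>> carry_out(deltas=[0,-0.0105,0.004,0,0,0,0,-0.021,0.008,0,0,0,0,-0.0325,0.0132,0,0,0,0,-0.0437,0.0186,0,0,0,0,-0.0545,0.025,0,0,0], grip_force=40)

```text
time: 22.65
eef_pos: [0.572, 0.0171, 0.2929]
tcp_rot: [0.797, 0.604, 0.002, 0.001]
contact_force: [-1.8, 4.0, 6.5]
opening: 0.093
finger_force: 40.6
```

Run:
```python
from h import *
st(); b=lidpt(1.24)
print(lidpt(1.0)-lidpt(1.24))
for t0,ths in ((1.0,[.92,.84,.76,.68,.6]),(.6,[.52,.44,.36,.28,.2]),(.2,[.16,.12,.08,.04,.0])):
    for th in ths: d=lidpt(th)-lidpt(t0); print(th,d[0].round(4),(-d[2]).round(4))
```

```text
t 22.65 own [-0.0207  0.0036  0.2929] w [0.572 0.017 0.293] F [-1.8  4.   6.5] open 0.093 ff 40.630454421043396 q [-0.15  0.02  1.77  0.    1.35  0.13]
[-0.05450238  0.         -0.02478522]
0.92 -0.0167 0.0111
0.84 -0.0324 0.0234
0.76 -0.047 0.037
0.68 -0.0606 0.0517
0.6 -0.0729 0.0675
0.52 -0.011 0.0167
0.44 -0.0207 0.0342
0.36 -0.0289 0.0524
0.28 -0.0357 0.0713
0.2 -0.0409 0.0906
0.16 -0.002 0.0098
0.12 -0.0037 0.0197
0.08 -0.0049 0.0296
0.04 -0.0057 0.0396
0.0 -0.0062 0.0495
```

>>> carry_out(deltas=[0,-0.0167,0.011,0,0,0,0,-0.0325,0.0235,0,0,0,0,-0.047,0.037,0,0,0,0,-0.0605,0.0515,0,0,0,0,-0.073,0.0675,0,0,0])

```text
time: 23.28
eef_pos: [0.5009, 0.0373, 0.2235]
tcp_rot: [0.797, 0.604, 0.001, -0.0]
contact_force: [0.0, 4.2, 3.3]
opening: 0.095
finger_force: 41.9
```

```bash
python3 -c "
from h import *
st()"
```

```text
t 23.27 own [-0.0946  0.0036  0.2235] w [0.501 0.037 0.224] F [0.  4.2 3.3] open 0.095 ff 41.881622672080994 q [-0.13 -0.09  2.    0.    1.23  0.14]
```

>>> carry_out(deltas=[0,-0.011,0.0165,0,0,0,0,-0.0207,0.034,0,0,0,0,-0.029,0.0525,0,0,0,0,-0.0357,0.0713,0,0,0,0,-0.041,0.0905,0,0,0])

```text
time: 23.9
eef_pos: [0.4611, 0.0485, 0.1315]
tcp_rot: [0.797, 0.604, 0.001, -0.001]
contact_force: [0.8, 5.8, 1.5]
opening: 0.1
finger_force: 43.5
```

```bash
python3 -c "
from h import *
st()"
```

```text
t 23.9 own [-0.1359  0.0036  0.1315] w [0.461 0.049 0.131] F [0.8 5.8 1.5] open 0.1 ff 43.521496653556824 q [-0.12 -0.08  2.17  0.    1.05  0.16]
```

>>> carry_out(deltas=[0,-0.002,0.01,0,0,0,0,-0.0035,0.0195,0,0,0,0,-0.005,0.0295,0,0,0,0,-0.0055,0.037,0,0,0,0,-0.006,0.042,0,0,0])

```text
time: 24.52
eef_pos: [0.4552, 0.05, 0.0893]
tcp_rot: [0.797, 0.604, 0.0, -0.001]
contact_force: [0.0, 5.6, 0.2]
opening: 0.095
finger_force: 43.7
```

```bash
python3 -c "
from h import *
st()"
```

```text
t 24.52 own [-0.142   0.0034  0.0893] w [0.455 0.05  0.089] F [0.  5.6 0.2] open 0.095 ff 43.74669849872589 q [-0.11 -0.02  2.2   0.    0.96  0.16]
```

>>> carry_out(deltas=[0,0,0.0015,0,0,0,0,0,0.003,0,0,0,0,0,0.0045,0,0,0,0,0,0.0055,0,0,0,0,0,0.0055,0,0,0])

```text
time: 25.15
eef_pos: [0.4549, 0.0501, 0.0839]
tcp_rot: [0.797, 0.604, 0.0, -0.002]
contact_force: [-0.7, 6.0, -0.3]
opening: 0.095
finger_force: 43.7
```

```bash
python3 -c "
from h import *
st()"
```

```text
t 25.15 own [-0.1423  0.0034  0.0839] w [0.455 0.05  0.084] F [-0.7  6.  -0.3] open 0.095 ff 43.72221350669861 q [-0.11 -0.02  2.21  0.    0.95  0.16]
```

No contact yet; continue slowly.

>>> carry_out(deltas=[0,0,0.001,0,0,0,0,0,0.002,0,0,0,0,0,0.003,0,0,0,0,0,0.004,0,0,0,0,0,0.004,0,0,0])

```text
time: 25.78
eef_pos: [0.4548, 0.0501, 0.0803]
tcp_rot: [0.797, 0.604, -0.0, -0.002]
contact_force: [-3.4, 6.1, 2.0]
opening: 0.1
finger_force: 43.9
```

Run:
```python
from h import *
st()
for c in ("top","scene"):
    im,d=ctrl.read_camera(c)
    O=(cloud(c,d).reshape(-1,3)-B)@RB
    Q=O[(abs(O[:,1])<.12)&(O[:,2]>.09)&(O[:,2]<.125)&(abs(O[:,0])<.09)]
    p=np.polyfit(Q[:,0],Q[:,2],1);print(c,len(Q),"lid",-p[0],"z at 0",p[1])
    d0=np.load(c+"0.npy");O=(cloud(c,d0).reshape(-1,3)-B)@RB
    Q=O[(abs(O[:,1])<.12)&(O[:,2]>.09)&(O[:,2]<.125)&(abs(O[:,0])<.09)]
    p=np.polyfit(Q[:,0],Q[:,2],1);print(c,"initial",-p[0],p[1])
```

```text
t 25.77 own [-0.1424  0.0034  0.0803] w [0.455 0.05  0.08 ] F [-3.4  6.1  2. ] open 0.1 ff 43.92091691493988 q [-0.11 -0.01  2.21  0.    0.94  0.16]
top 1540 lid -0.0027470640435827455 z at 0 0.10115036976592696
top initial 0.0010891607478114515 0.10128128952273154
scene 2581 lid -4.798948569877832e-05 z at 0 0.10154550890326614
scene initial -0.0011317953024638466 0.10156119176463192
```

>>> carry_out(deltas=[0,0,0.002,0,0,0,0,0,0.003,0,0,0,0,0,0.003,0,0,0])

```text
time: 26.25
eef_pos: [0.4548, 0.0501, 0.0797]
tcp_rot: [0.797, 0.604, -0.001, -0.003]
contact_force: [-10.5, 5.5, 17.7]
opening: 0.098
finger_force: 45.8
```

>>> carry_out(deltas=[0,0,0,0,0,0,0,0,0,0,0,0,0,0,0,0,0,0,0,0,-0.05,0,0,0,0,0,-0.11,0,0,0], grip=30)

```text
time: 26.88
eef_pos: [0.4547, 0.0487, 0.1873]
tcp_rot: [0.797, 0.604, -0.002, -0.001]
contact_force: [0.3, -0.4, 0.3]
opening: 0.299
finger_force: 0.0
```

>>> carry_out(deltas=[0.06,0,-0.05,0,0,0,0.12,0,-0.05,0,0,0,0.18,0,-0.05,0,0,0,0.18,0,-0.05,0,0,0])

```text
time: 27.38
eef_pos: [0.505, 0.2251, 0.2376]
tcp_rot: [0.796, 0.606, 0.0, -0.0]
contact_force: [0.6, -0.4, 0.1]
opening: 0.3
finger_force: 0.0
```

Run:
```python
from h import *
st()
for c in ("top","scene"):
    im,d=ctrl.read_camera(c); cv2.imwrite(f"pics/{c}9.png",im[:,:,::-1])
    O=(cloud(c,d).reshape(-1,3)-B)@RB
    Q=O[(abs(O[:,1])<.12)&(O[:,2]>.09)&(O[:,2]<.125)&(abs(O[:,0])<.09)]
    p=np.polyfit(Q[:,0],Q[:,2],1);print(c,len(Q),"lid",-p[0],"z at 0",p[1])
```

```text
t 27.38 own [-0.1418  0.1854  0.2376] w [0.505 0.225 0.238] F [ 0.6 -0.4  0.1] open 0.3 ff 0.0 q [0.24 0.01 1.87 0.   1.26 0.51]
top 2853 lid 0.0019145879144975998 z at 0 0.10116271048570981
scene 2729 lid 6.448302649308698e-05 z at 0 0.10155331506082989
```

View pics/scene9.png

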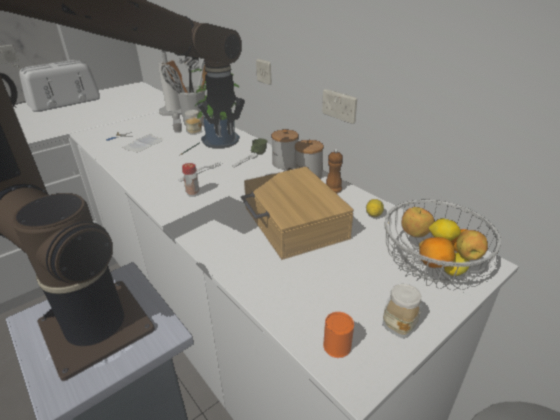

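The lid is shut at pixel (297,210). The jars at (190,180) and (403,308) and the orange look-alike at (338,334) have not moved, and the arm is clear.

```bash
python3 -c "
from plant import ctrl
print(ctrl.sign_off())"
```

```text
the job is handed in; nothing more can be done
None
```

The job is handed in: the tin stands upright in the box beside the cup (placed while the locked stay held the lid), the knee was then broken and the lid lowered by hand until fully shut, in about 27 s of the 72 s allowed, with the jars and the orange look-alike left where they stood.

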